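# Pack the candle-maker's gift crate

## Robot

A 6-joint arm with a two-finger parallel gripper is mounted at the origin on a cart in front of the work surface, level with it; the furniture and walls round the work are solid. World frame = base frame: x ahead of the robot, y to its left, z up, the work surface at z = 0. Lengths are in m, angles in rad, forces in N, time in s.
With the tool pointing down it reaches from about 0.35 to 0.95 m from the base axis. Payload 17.4 kg.
Tool frame: the origin (TCP) lies on the front face of the gripper's body, between the roots of the fingers; the fingertips stand 84 mm ahead of it and the grasp point (between the pads) lies 65 mm ahead of it; z points along the fingers, y is the line along which they close (so a half turn about z gives the same grasp; the last joint's range is limited). The gripper opens to 93 mm and grips with 3 to 60 N. Pads are 15 mm wide; open, the fingers measure 128 mm over their backs; the gripper's body (75 mm by 188 mm) begins 65 mm behind the grasp point.
Start: joints at [-0.038, 0.116, 1.442, -0, 1.584, -0.038], TCP at [0.675, -0, 0.303] pointing down, gripper open.
Joint ranges: [-2.83, 2.83], [-0.83, 2.19], [0.07, 2.5], [-1.14, 4.28], [0.01, 3], [-2.97, 2.97]. Speed limits (rad/s): [1.89, 1.89, 2.22, 3.14, 3.14, 3.14].

## Interface

Orientations are given as a rotation vector (axis times angle).
In Python, from workcell import arm gives the robot as it stands. The module is installed in compiled form; this text tells all that it offers.
- The arm moves only by the shell command python3 -m inch 'ROWS' [FORCE]. ROWS is JSON, a list of rows, each a list of 7 numbers: the shift along the tool's x, y, z in cm, then the turn, a rotation vector about the tool's x, y, z in rad, then the opening, from 0 (shut) to 1 (fully open). A call has 1 to 8 rows; each row is the pose to reach, as a shift and turn from the pose commanded when the call began, along the tool's axes at that moment; what a row does not reach only later rows make up. A row lasts 1/8 s, in which the tool goes at most 62.5 mm and 10.7 degrees, less where a joint would pass 70% of its speed; a pose out of reach is approached as far as the arm can. A call with a gripper value outside its range is refused whole. The fingers move at their own pace and stop on an object; FORCE is the grip in N (left out, the last holds). Time passes only in rows, so rows that repeat a pose let the fingers close. It gives the time, the measured TCP pose, the force, the opening and the grip force at its end, in the units of the state.
- arm.observe(): the state, without advancing time (a new reading comes with each control period).
- arm.snapshot(name): name is "scene" or "side" or "wrist"; returns the picture (480x640x3 uint8, blue, green, red); there is no depth.
- arm.calibration(name): a dict with "intrinsics" (3x3 intrinsics, pixels), "R" (3x3) and "t" (3): a world point X has camera coordinates R X + t; the wrist camera has in their place "T_tool_cam" (4x4, takes a point from camera to tool coordinates, whose origin is the TCP and whose axes are the flange's). Camera axes: x right, y down, z forward; pixel columns grow to the right and rows downward; lengths in m; the calibration is good to about 2 mm. A picture is of the moment at which its call begins: read the wrist's pose just before it. calibration takes no time and is no camera call.
- arm.hand_in(): hands the job in; it is judged then, once.
The state is a dict: "time": time; "joint_positions": joint angles; "qd": joint speeds; "tau": joint torques, N m; "eef_pos": TCP position; "tcp_rot": TCP orientation; "wrist_force": force on the tool from outside, world axes, zero at the start; "wrist_torque": the same for the moment, N m; "grip_width": finger opening in m; "gripper_force": force on a finger pad.
Only numpy, scipy, OpenCV 4.12 (cv2) and the standard library are available. Lean on these libraries where they do the work, as an engineer would, in place of code of your own. Each camera call takes 0.05 s, during which the arm holds its last target. There are 200 camera calls.

## Task

Pack the wooden gift crate with one candle-maker's set: the shortest of the ribbed candles, the dropper bottle, the brass seal stamp and the spool of wick, each standing upright and fully down in the grey felt nest cut for it (the bigger the foot of the thing, the wider the round recess). The taller ribbed candle and the smooth four-lobed candle belong to another order: leave them standing where they are. The soft wax chips, so set the candle down rather than dropping or ramming it in.

Things in the scene. Friction and masses are not known exactly. Their poses are not given: they have to be found in the camera images.
- pillar: The candle of the set: short upright ribbed pillar candle of cream wax, round, 66 mm across, wax body 95 mm tall (109 mm with the knotted wick end on top), about 0.3 kg. Grip it round the body from above, in any direction. Origin: on the underside, but 5 mm off the candle's axis: the axis passes through the point 5 mm from the origin along the body's own +y. z up along the candle.
- bottle: Amber dropper bottle with a black dropper cap, standing: round body 35 mm across up to 68 mm, cap 22 mm across up to 105 mm, about 0.08 kg. Origin: centre of the underside; z up.
- stamp: Brass seal stamp standing on its seal: round brass foot 28 mm across and 16 mm high, turned dark wooden handle up to 25 mm across above it, 82 mm tall in all, about 0.12 kg. Origin: centre of the underside; z up.
- spool_drum (a point): Spool of white cotton wick standing on one flange: round drum, flanges 52 mm across, 36 mm tall, about 0.06 kg, with a short loose wick tail lying out along its own -y (the tail has no substance and can be ignored). This point: centre of the drum's underside; z up along the drum.
- nest_pillar: Fixed square grey felt nest, 104 mm wide, top 34 mm above the table, one of four in the corners of a wooden crate (228 mm square, rim 36 mm above the table), centres 106 mm apart; which corner varies. In its middle a round recess, 3 mm bevel at the mouth: 77 mm across and 18 mm deep, floor at z = 16 mm. For the short ribbed candle. Origin: centre of its underside, 12 mm above the table; z up.
- nest_bottle: Fixed square grey felt nest, 104 mm wide, top 34 mm above the table, one of four in the corners of a wooden crate (228 mm square, rim 36 mm above the table), centres 106 mm apart; which corner varies. In its middle a round recess, 3 mm bevel at the mouth: 48 mm across and 18 mm deep, floor at z = 16 mm. For the dropper bottle. Origin: centre of its underside, 12 mm above the table; z up.
- nest_stamp: Fixed square grey felt nest, 104 mm wide, top 34 mm above the table, one of four in the corners of a wooden crate (228 mm square, rim 36 mm above the table), centres 106 mm apart; which corner varies. In its middle a round recess, 3 mm bevel at the mouth: 36 mm across (the narrowest) and 18 mm deep, floor at z = 16 mm. For the stamp. Origin: centre of its underside, 12 mm above the table; z up.
- nest_spool: Fixed square grey felt nest, 104 mm wide, top 34 mm above the table, one of four in the corners of a wooden crate (228 mm square, rim 36 mm above the table), centres 106 mm apart; which corner varies. In its middle a round recess, 3 mm bevel at the mouth: 64 mm across and only 7 mm deep, floor at z = 27 mm. For the spool of wick. Origin: centre of its underside, 12 mm above the table; z up.
- tall_pillar: Look-alike, stays where it is: ribbed pillar candle of the same cream wax and the same 66 mm width, but its wax body is 125 mm tall (139 mm with the wick). Origin: on the underside, about 5 mm off its axis; z up.
- clover: Look-alike, stays where it is: smooth cream candle with four round lobes (clover outline), 63 mm across, wax body 135 mm tall (148 mm with the wick). Origin: on the underside, about 4 mm off its axis; z up.
Not all that is in view belongs to the job. What is shaped like the bottle but purple is not meant.

How it is judged:
By the outcome, as a careful person would: the job done as asked, in the order asked, and still so for the second after the job is handed in, with the robot touching nothing.
It also fails if it takes over 112 s, if anything falls off the work surface, if the arm or the gripper's body presses on something with over 40 N, if the wrist force passes 120 N, or if a joint passes its speed limit or range.

## Working session

There is one attempt and no reset: what is moved stays moved. The work goes in short steps, Python scripts to look and compute and a shell command to move; the robot and the scene stay as the last step left them, time stands still between calls to the robot, and variables do not carry over. Pictures are saved under pics/ and viewed, at most 14 in all, crops included, and the job is handed in when it is done.

```bash
mkdir -p pics; ls; python3 - <<'E'
from workcell import arm
import cv2,numpy as np
for n in ["scene","side","wrist"]:
    im=arm.snapshot(n); cv2.imwrite(f"pics/{n}0.png",im)
    c=arm.calibration(n)
    if n!="wrist":
        print(n,np.round(-np.array(c["R"]).T@np.array(c["t"]),3),np.round(np.array(c["R"])[2],2),np.array(c["intrinsics"])[0])
    else: print(np.round(c["T_tool_cam"],3))
o=arm.observe();print(o["eef_pos"],o["tcp_rot"],o["grip_width"],o["time"])
E
```

```text
pics
scene [ 0.086 -0.715  0.68 ] [ 0.37  0.69 -0.62] [439.79972327   0.         318.53834127]
side [0.535 1.143 0.868] [-0.04 -0.82 -0.58] [557.0373951    0.         310.59082209]
[[-0.002 -0.966 -0.258  0.072]
 [ 1.    -0.001 -0.001  0.001]
 [ 0.001 -0.258  0.966 -0.082]
 [ 0.     0.     0.     1.   ]]
[6.74922068e-01 2.58151483e-05 3.02139657e-01] [-2.22087043e+00 -2.22102479e+00  1.02845538e-03] 0.09293073904282922 0.15
```

View pics/scene0.png

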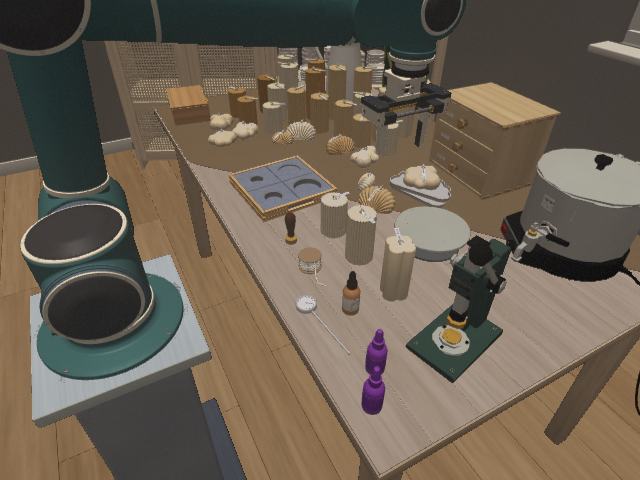

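View pics/side0.png

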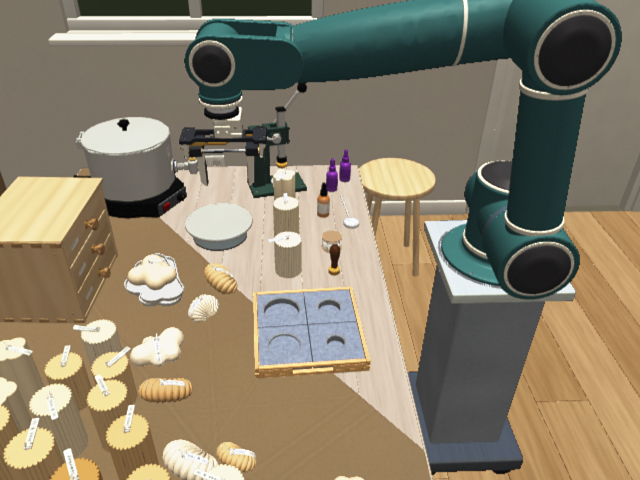

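View pics/wrist0.png

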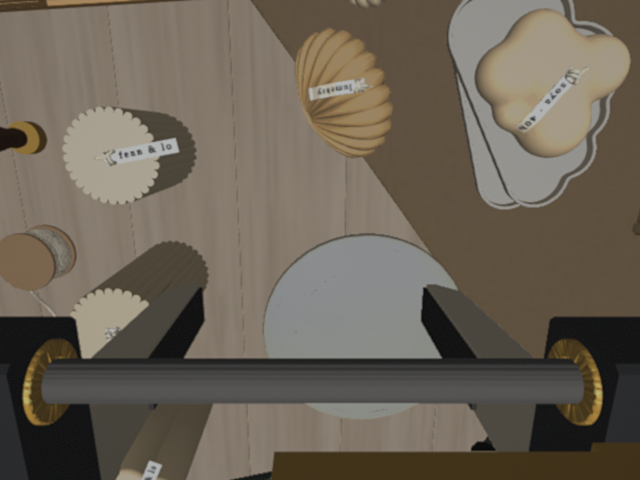

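The pictures show three cream candles. In the scene view the ribbed ones are at (334,215) and (360,234), and the smooth clover is at (397,268). The other items are the stamp (291,228), spool (310,260), amber bottle (351,292), two purple bottles (376,355) and (373,393), and the crate (283,185).

In the side view the nests are: large deep at (281,308), medium at (329,305), shallow wide at (284,345) and narrowest at (336,341).

The candidates for the pillar are (334,215) and (360,234). I'll enlarge that area and triangulate.

```bash
cat > h.py <<'E'
import numpy as np,cv2
from workcell import arm
from scipy.spatial.transform import Rotation as Ro
def cam(n,st=None):
    c=arm.calibration(n);K=np.array(c["intrinsics"])
    if n!="wrist":
        R=np.array(c["R"]).T; return K,R,-R@np.array(c["t"])
    st=st or arm.observe();T=np.array(c["T_tool_cam"]);W=Ro.from_rotvec(st["tcp_rot"]).as_matrix()
    return K,W@T[:3,:3],np.array(st["eef_pos"])+W@T[:3,3]
def ray(C,uv):
    K,R,o=C; d=R@np.linalg.solve(K,[uv[0],uv[1],1]); return o,d/np.linalg.norm(d)
def plane(C,uv,z):
    o,d=ray(C,uv); return o+d*(z-o[2])/d[2]
def tri(C1,a,C2,b):
    A=0;B=0
    for C,u in((C1,a),(C2,b)):
        o,d=ray(C,u);P=np.eye(3)-np.outer(d,d);A=A+P;B=B+P@o
    x=np.linalg.solve(A,B)
    return x
def proj(C,X):
    K,R,o=C;p=K@(R.T@(np.array(X)-o));return p[:2]/p[2]
E
python3 - <<'E'
from h import *
S=cam("scene");D=cam("side")
for n,a,b in [("shortwicktop?",(334,197),(287,236)),("tall top",(360,208),(286,200)),("clover top",(398,240),(284,174)),("bottle top",(352,273),(323,184)),("stamp top",(290,213),(334,246)),("spool top",(310,252),(331,234))]:
    print(n,np.round(tri(S,a,D,b),3))
for q in [(253,292),(357,288),(368,369),(256,374)]: print(np.round(plane(D,q,.036),3))
s=cv2.imread("pics/scene0.png");d=cv2.imread("pics/side0.png")
a=cv2.resize(s[160:330,220:430],None,fx=2.8,fy=2.8,interpolation=2)[:,:400*2]
b=cv2.resize(d[160:380,240:380],None,fx=2.7,fy=2.7,interpolation=2)
cv2.imwrite("pics/crA.png",a);cv2.imwrite("pics/crB.png",b)
E
```

```text
shortwicktop? [0.539 0.052 0.102]
tall top [ 0.541 -0.057  0.135]
clover top [ 0.546 -0.19   0.137]
bottle top [ 0.438 -0.196  0.101]
stamp top [0.428 0.068 0.081]
spool top [ 0.426 -0.039  0.041]
[0.618 0.178 0.036]
[0.38  0.171 0.036]
[0.386 0.413 0.036]
[0.602 0.418 0.036]
```

View pics/crA.png

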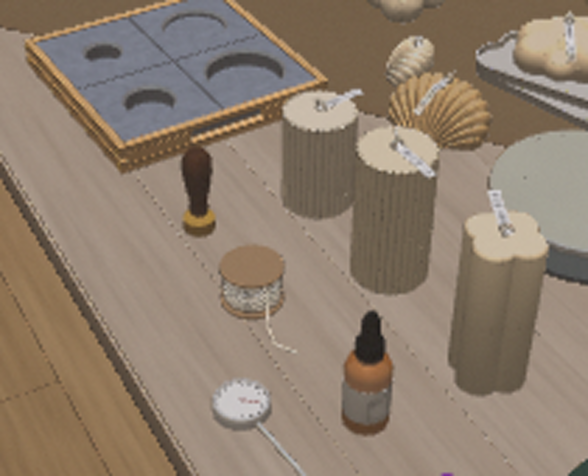

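View pics/crB.png

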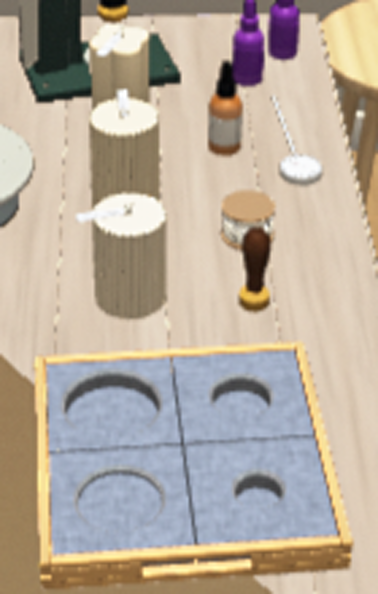

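The short ribbed candle at scene (334,215) and side (287,255) has its wax top at about z 0.10, while the one at (360,234) is at about 0.135. So the pillar is at about (0.54, 0.05). Next I'll look down on the crate with the wrist camera.

```bash
python3 -m inch '[[4,-3,-1,0,0,0,1],[8,-6,-2,0,0,0,1],[12,-9,-3,0,0,0,1],[16,-12,-3.7,0,0,0,1],[20,-15,-3.7,0,0,0,1],[24,-17.5,-3.7,0,0,0,1],[26,-18.5,-3.7,0,0,0,1],[26,-18.5,-3.7,0,0,0,1]]' 
python3 - <<'E'
from h import *
st=arm.observe();im=arm.snapshot("wrist");cv2.imwrite("pics/w1.png",im)
import pickle;pickle.dump(st,open("w1.pkl","wb"));print(cam("wrist",st)[2],cam("wrist")[0][0])
E
```

```text
time: 1.15
eef_pos: [0.4893, 0.261, 0.3396]
tcp_rot: [-2.219, -2.224, 0.0]
wrist_force: [-0.4, -0.7, 0.4]
grip_width: 0.0927
gripper_force: 0.0
[0.48989229 0.3327812  0.42203523] [418.65844601   0.         312.18350418]
```

View pics/w1.png

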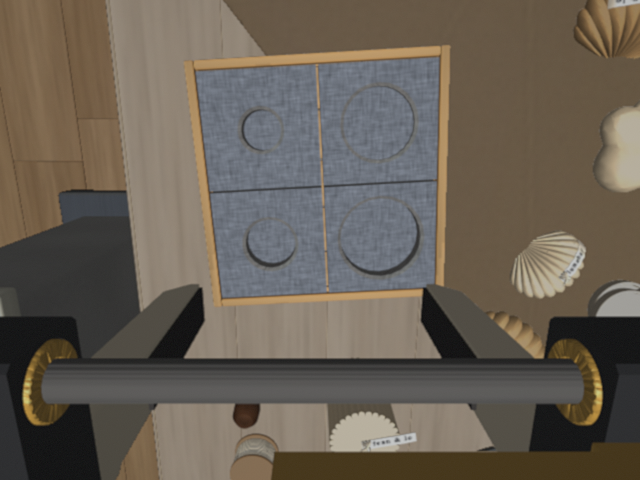

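The wrist view shows the crate with recess centres at about pillar (379,236), bottle (271,242), spool (378,123) and stamp (262,130).

```bash
python3 - <<'E'
from h import *
import pickle
W=cam("wrist",pickle.load(open("w1.pkl","rb")))
P={}
for n,uv in dict(pillar=(379.5,236),bottle=(271,242),spool=(378,123),stamp=(262,130)).items():
    P[n]=plane(W,uv,.034);print(n,np.round(P[n],4), [round(float(np.linalg.norm(P[n]-P[k])),4) for k in P])
q=[(187,62),(449,47),(441,293),(219,304)]
C=[plane(W,u,.036) for u in q];print(np.round(C,4),np.round(np.mean(C,0),4),np.round(np.mean(list(P.values()),0),4))
st0=dict(eef_pos=[.674922,0.00003,.30214],tcp_rot=[-2.22087,-2.221025,.001])
w0=cam("wrist",st0)
print("pillar top",np.round(plane(w0,(111,155),.095),4), np.round(tri(w0,(111,155),cam("side"),(287.5,240)),4))
D=cam("side");S=cam("scene")
g=lambda n:[round(float(v),1) for v in n]
print("check pillar edges",g(plane(w0,(64,155),.095)),g(plane(w0,(159,155),.095)))
E
```

```text
pillar [0.554  0.2359 0.034 ] [0.0]
bottle [0.4502 0.2299 0.034 ] [0.104, 0.0]
spool [0.5483 0.3396 0.034 ] [0.1039, 0.1472, 0.0]
stamp [0.4447 0.3336 0.034 ] [0.1466, 0.1039, 0.1037, 0.0]
[[0.3825 0.3897 0.036 ]
 [0.6056 0.4016 0.036 ]
 [0.6167 0.1785 0.036 ]
 [0.3972 0.1666 0.036 ]] [0.5005 0.2841 0.036 ] [0.4993 0.2847 0.034 ]
pillar top [0.5388 0.0563 0.095 ] [0.538  0.0562 0.0927]
check pillar edges [0.5, 0.1, 0.1] [0.6, 0.1, 0.1]
```

```bash
python3 - <<'E'
from h import *
import pickle
W=cam("wrist",pickle.load(open("w1.pkl","rb")));S=cam("scene");D=cam("side")
for n,u in dict(left=(229.6,175.4),near=(263.8,213.5),right=(336,188)).items(): print(n,np.round(plane(S,u,.036),4))
# scene/side predicted vs seen for nest circle centres (crop coordinates)
sc=dict(pillar=(245,68),bottle=(149,99),spool=(195,26),stamp=(102,52))
sd=dict(pillar=(112,394),bottle=(241,392),spool=(120,497),stamp=(258,488))
wr=dict(pillar=(379.5,236),bottle=(271,242),spool=(378,123),stamp=(262,130))
for n in sc:
    a=(220+sc[n][0]/2.8,160+sc[n][1]/2.8);b=(240+sd[n][0]/2.7,160+sd[n][1]/2.7)
    print(n,np.round(plane(S,a,.034),3),np.round(plane(D,b,.034),3),np.round(tri(S,a,D,b),3))
im=cv2.imread("pics/w1.png")
a=cv2.resize(im[40:310,180:455],None,fx=2.1,fy=2.1,interpolation=2);cv2.imwrite("pics/w1c.png",a)
E
```

```text
left [0.3814 0.3789 0.036 ]
near [0.3951 0.1562 0.036 ]
right [0.6181 0.1764 0.036 ]
pillar [0.559 0.234 0.034] [0.554 0.224 0.034] [0.555 0.228 0.038]
bottle [0.451 0.226 0.034] [0.448 0.225 0.034] [0.449 0.225 0.034]
spool [0.551 0.334 0.034] [0.547 0.34  0.034] [0.55  0.336 0.032]
stamp [0.444 0.329 0.034] [0.442 0.334 0.034] [0.444 0.332 0.033]
```

View pics/w1c.png

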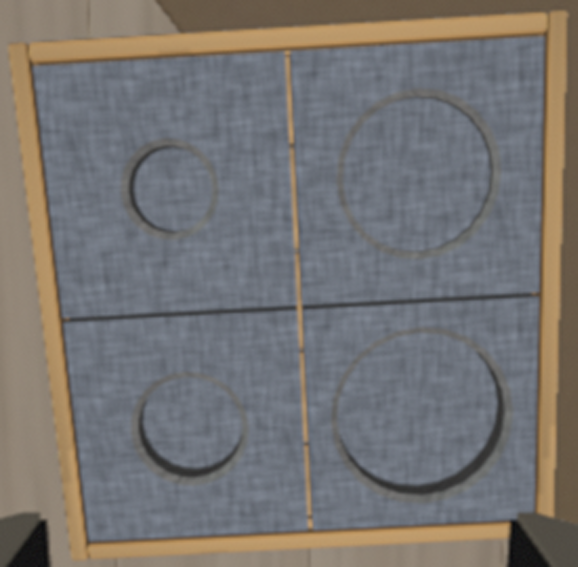

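The recess rims are circular, and the wrist, scene and side estimates agree to a few mm. The nests come out at pillar (.556,.232), bottle (.450,.226), spool (.550,.338) and stamp (.444,.332). Next I go above the pillar.

```bash
python3 -m inch '[[-4,1,1,0,0,0,1],[-8,2,3,0,0,0,1],[-12,3,5,0,0,0,1],[-16,4,7,0,0,0,1],[-19.5,4.6,8,0,0,0,1],[-20.6,4.8,8,0,0,0,1],[-20.6,4.8,8,0,0,0,1]]' 
python3 - <<'E'
from h import *
st=arm.observe();im=arm.snapshot("wrist");cv2.imwrite("pics/w2.png",im)
import pickle;pickle.dump(st,open("w2.pkl","wb"))
E
```

```text
time: 2.08
eef_pos: [0.5382, 0.0533, 0.2601]
tcp_rot: [2.223, 2.219, 0.0]
wrist_force: [0.4, 0.2, 0.2]
grip_width: 0.0931
gripper_force: 0.0
```

View pics/w2.png

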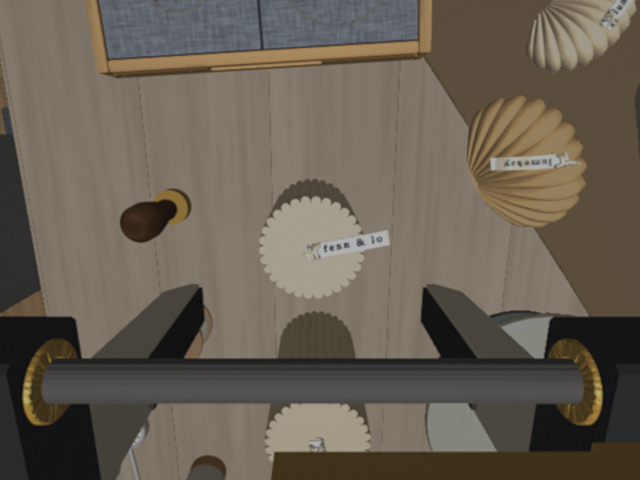

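The pillar's top is centred at (313,247) and the stamp's foot is near (168,205). The tall candle is at (318,437), clear of the fingers.

```bash
python3 - <<'E'
from h import *
import pickle
st=pickle.load(open("w2.pkl","rb"));W=cam("wrist",st);S=cam("scene");D=cam("side")
X=plane(W,(312.5,247),.095);print("pillar",X,W[2],"TCP",st["eef_pos"])
print(np.linalg.norm(plane(W,(260,247),.095)-plane(W,(365.5,247),.095)))
print("tri side",tri(W,(312.5,247),D,(287.5,240)),"scene",tri(W,(312.5,247),S,(334,201)))
print("stamp top",plane(W,(142,222),.075),"bottle cap",tri(S,(352.5,273),D,(323.5,184)))
E
```

```text
pillar [0.53895868 0.05631896 0.095     ] [0.53905103 0.12508965 0.34253513] TCP [0.53824972 0.0533108  0.26013721]
0.06473686929832342
tri side [0.53860634 0.05547076 0.09195192] scene [0.53969586 0.05419677 0.08875924]
stamp top [0.42769476 0.06805406 0.075     ] bottle cap [ 0.43757652 -0.19647582  0.10082877]
```

```bash
python3 -m inch '[[0.2,0.1,3,0,0,0,1],[0.2,0.1,6,0,0,0,1],[0.2,0.1,9,0,0,0,1],[0.2,0.1,11,0,0,0,1],[0.2,0.1,12.5,0,0,0,1],[0.2,0.1,13.5,0,0,0,1],[0.2,0.1,13.5,0,0,0,1]]' && python3 -m inch '[[0,0,0,0,0,0,0.68],[0,0,0,0,0,0,0.66],[0,0,0,0,0,0,0.6],[0,0,0,0,0,0,0.6],[0,0,0,0,0,0,0.6],[0,0,0,0,0,0,0.6]]' 20
```

```text
time: 3.0
eef_pos: [0.539, 0.0561, 0.1245]
tcp_rot: [-2.221, -2.221, 0.001]
wrist_force: [-0.4, 0.6, -0.6]
grip_width: 0.0929
gripper_force: 0.0
time: 3.75
eef_pos: [0.5391, 0.056, 0.125]
tcp_rot: [2.221, 2.221, 0.0]
wrist_force: [-2.2, -1.4, 5.2]
grip_width: 0.0652
gripper_force: 20.0
```

```bash
python3 -m inch '[[0,0,-1.5,0,0,0,0.6],[0,0,-5,0,0,0,0.6],[2,0.3,-8,0,0,0,0.6],[6,0.7,-8,0,0,0,0.6],[10,1.1,-8,0,0,0,0.6],[14,1.5,-8,0,0,0,0.6],[17,1.7,-8,0,0,0,0.6],[17.7,1.7,-8,0,0,0,0.6]]' && python3 -m inch '[[0,0,0,0,0,0,0.6],[0,0,0,0,0,0,0.6]]'
python3 - <<'E'
from h import *
for n in ("side","wrist"):
    cv2.imwrite(f"pics/p_{n}.png",arm.snapshot(n))
D=cam("side");st=arm.observe();print(st["eef_pos"])
a=cv2.imread("pics/p_side.png")[180:400,200:420];b=cv2.imread("pics/p_wrist.png")
cv2.imwrite("pics/p.png",np.hstack([cv2.resize(a,(480,480)),b[:, 160:480]]))
E
```

```text
time: 4.75
eef_pos: [0.5558, 0.2344, 0.205]
tcp_rot: [-2.219, -2.223, 0.0]
wrist_force: [-0.3, -0.6, -2.2]
grip_width: 0.0652
gripper_force: 20.0
time: 5.0
eef_pos: [0.556, 0.2321, 0.2049]
tcp_rot: [2.222, 2.221, -0.0]
wrist_force: [-0.7, -1.2, -1.9]
grip_width: 0.0651
gripper_force: 20.0
[0.55606804 0.23216833 0.20493076]
```

View pics/p.png

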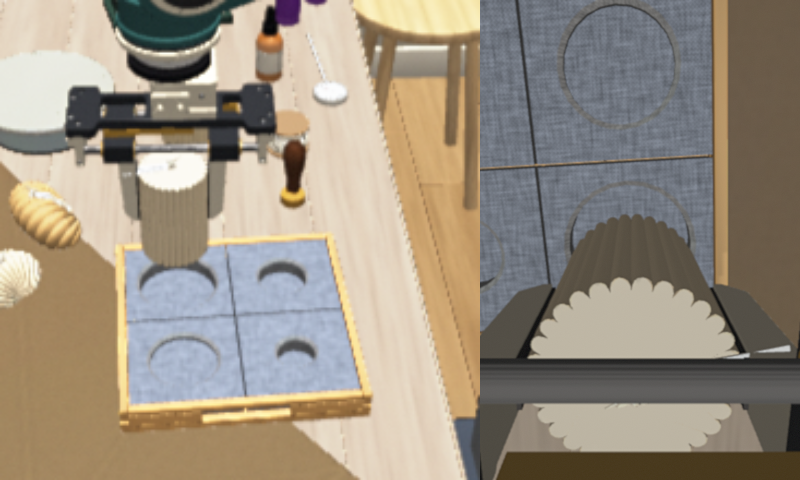

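The pillar is held upright above its recess. The spool recess is visible at wrist (298,65), and the pillar recess is hidden behind the candle. I'll check the nest position from here.

```bash
python3 - <<'E'
from h import *
W=cam("wrist")
for n,u,z in [("spool",(298,65),.034),("pillarL",(249,238),.034),("pillarR",(370,238),.034),("pillarTop",(311,182),.034),("spoolL",(239,65),.034),("spoolR",(358,65),.034),("candle far low",(309,214),.080)]:
    X=plane(W,u,z);Y=W[2]+(X-W[2])*1.02;print(n,np.round(X[:2],4),np.round(Y[:2],4))
E
```

```text
spool [0.5488 0.3398] [0.5487 0.3405]
pillarL [0.5171 0.2395] [0.5163 0.2382]
pillarR [0.5927 0.2393] [0.5934 0.238 ]
pillarTop [0.5559 0.2742] [0.5559 0.2736]
spoolL [0.5157 0.3399] [0.5148 0.3406]
spoolR [0.5826 0.3397] [0.5831 0.3404]
candle far low [0.555  0.2636] [0.555  0.2628]
```

```bash
python3 -m inch '[[0.3,0,0.5,0,0,0,0.6],[0.3,0,2,0,0,0,0.6],[0.3,0,3.5,0,0,0,0.6],[0.3,0,4.5,0,0,0,0.6],[0.3,0,5.2,0,0,0,0.6],[0.3,0,5.7,0,0,0,0.6],[0.3,0,6.0,0,0,0,0.6],[0.3,0,6.0,0,0,0,0.6]]' && python3 -m inch '[[0,0,0.1,0,0,0,0.6],[0,0,0.2,0,0,0,0.6],[0,0,0.3,0,0,0,0.6],[0,0,0.4,0,0,0,0.6],[0,0,0.4,0,0,0,0.6]]'
```

```text
time: 6.1
eef_pos: [0.556, 0.236, 0.1448]
tcp_rot: [2.221, 2.221, 0.0]
wrist_force: [0.3, 0.3, -2.2]
grip_width: 0.0648
gripper_force: 20.0
time: 6.72
eef_pos: [0.556, 0.236, 0.1411]
tcp_rot: [2.221, 2.221, 0.0]
wrist_force: [-2.6, -0.3, 2.8]
grip_width: 0.0652
gripper_force: 20.0
```

```bash
python3 -m inch '[[0,0,0,0,0,0,0.75],[0,0,0,0,0,0,0.85],[0,0,0,0,0,0,1],[0,0,-1,0,0,0,1],[0,0,-4,0,0,0,1],[0,0,-8,0,0,0,1],[0,0,-12,0,0,0,1],[0,0,-12,0,0,0,1]]'
python3 - <<'E'
from h import *
D=cam("side")
cv2.imwrite("pics/p2s.png",cv2.resize(arm.snapshot("side")[200:400,200:420],None,fx=2.5,fy=2.5,interpolation=2))
E
```

```text
time: 7.72
eef_pos: [0.5567, 0.2363, 0.2651]
tcp_rot: [2.22, 2.22, 0.008]
wrist_force: [0.2, 0.1, -0.3]
grip_width: 0.0929
gripper_force: 0.0
```

View pics/p2s.png

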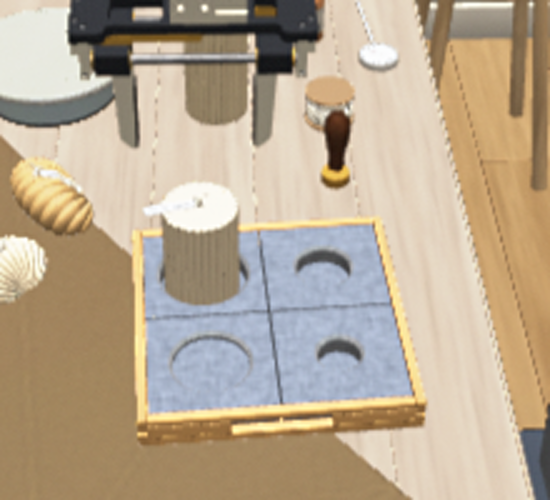

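The pillar stands in its recess. The contact height of 0.141 (0.125 + 0.016) means it sits on the floor. Next is the bottle, gripped along y so that the gripper body stays clear of the clover.

```bash
python3 -m inch '[[-5,-1.5,0,0,0,-0.17,1],[-10.5,-3,0,0,0,-0.35,1],[-16,-4.5,0,0,0,-0.52,1],[-21.5,-6,0,0,0,-0.7,1],[-27,-7.5,0,0,0,-0.88,1],[-32.5,-9,0,0,0,-1.06,1],[-38,-10.5,0,0,0,-1.24,1],[-42,-11.8,0,0,0,-1.41,1]]' && python3 -m inch '[[-0.5,0,0,0,0,-0.16,0.7],[-0.5,0,0,0,0,-0.16,0.7],[-0.5,0,0,0,0,-0.16,0.7]]'
python3 - <<'E'
from h import *
st=arm.observe();im=arm.snapshot("wrist");cv2.imwrite("pics/b1.png",im)
import pickle;pickle.dump(st,open("b1.pkl","wb"));print(st["joint_positions"])
E
```

```text
time: 8.78
eef_pos: [0.4387, -0.1811, 0.2598]
tcp_rot: [-0.33, -3.123, -0.001]
wrist_force: [0.6, -0.1, 1.0]
grip_width: 0.093
gripper_force: 0.0
time: 9.15
eef_pos: [0.4446, -0.1801, 0.2603]
tcp_rot: [-0.092, -3.139, -0.001]
wrist_force: [-0.6, -0.5, 0.7]
grip_width: 0.0684
gripper_force: 0.0
[-4.38173851e-01 -3.06821366e-01  1.90333265e+00  6.20188451e-05
  1.54590891e+00 -1.95009478e+00]
```

View pics/b1.png

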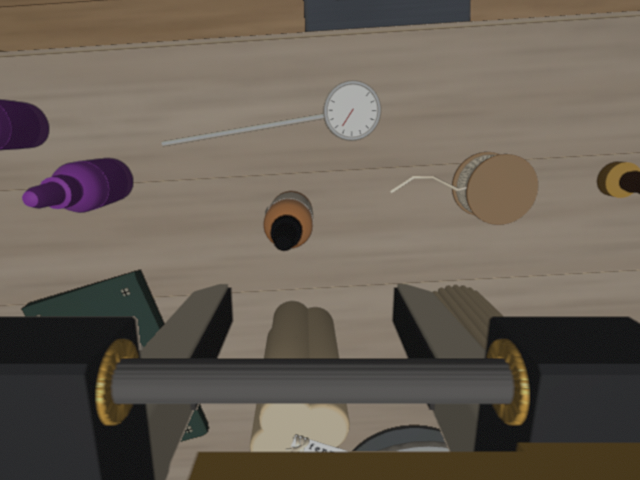

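The amber bottle's cap is at (286,232) and its shoulder at (289,222). The spool's top is at (502,188). The purple bottles on the left are not wanted, and the clover is below the rod.

```bash
python3 - <<'E'
from h import *
import pickle
st=pickle.load(open("b1.pkl","rb"));W=cam("wrist",st);R=Ro.from_rotvec(st["tcp_rot"]).as_matrix()
def est(u,z):
    X=plane(W,u,z);return W[2]+(X-W[2])*1.015
for n,u,z,g in [("cap",(286,232),.105,.120),("base-ish shoulder",(288.5,223),.068,.12),("spool",(502,188),.036,.1),("purple",(75,187),.06,.1),("clover near edge",(292,302),.0,.1)]:
    X=est(u,z);d=R.T@(np.array([X[0],X[1],g])-st["eef_pos"]);print(n,np.round(X,4),"tool cm",np.round(d*100,1))
print("tri",tri(W,(286,232),cam("side"),(323.5,184)))
E
```

```text
cap [ 0.4306 -0.1944  0.1014] tool cm [ 1.3 -1.5 14. ]
base-ish shoulder [ 0.4332 -0.1952  0.0639] tool cm [ 1.  -1.6 14. ]
spool [ 0.4231 -0.037   0.0314] tool cm [ 3.  14.2 16. ]
purple [ 0.4009 -0.3398  0.0558] tool cm [  3.4 -16.2  16. ]
clover near edge [ 0.5199 -0.2023 -0.0051] tool cm [-7.7 -1.8 16. ]
tri [ 0.43394649 -0.19519627  0.10007662]
```

```bash
python3 -m inch '[[1.1,-1.5,1,0,0,0,0.7],[1.1,-1.5,4,0,0,0,0.7],[1.1,-1.5,7,0,0,0,0.7],[1.1,-1.5,10,0,0,0,0.7],[1.1,-1.5,12,0,0,0,0.7],[1.1,-1.5,13.4,0,0,0,0.7],[1.1,-1.5,13.8,0,0,0,0.7],[1.1,-1.5,13.8,0,0,0,0.7]]' && python3 -m inch '[[0,0,0,0,0,0,0.45],[0,0,0,0,0,0,0.4],[0,0,0,0,0,0,0.3],[0,0,0,0,0,0,0.3],[0,0,0,0,0,0,0.3],[0,0,0,0,0,0,0.3]]' 15 
```

```text
time: 10.2
eef_pos: [0.433, -0.1949, 0.1231]
tcp_rot: [0.088, 3.14, -0.0]
wrist_force: [0.2, 0.1, 0.9]
grip_width: 0.0653
gripper_force: 0.0
time: 10.95
eef_pos: [0.4328, -0.195, 0.1229]
tcp_rot: [0.088, 3.14, -0.0]
wrist_force: [0.3, 0.6, 0.9]
grip_width: 0.0342
gripper_force: 15.0
```

```bash
python3 -m inch '[[0,0,-1.5,0,0,0,0.3],[0,0,-6,0,0,0,0.3],[0,2,-11,0,0,0,0.3],[0.1,7.5,-11,0,0,0,0.3],[0.2,13,-11,0,0,0,0.3],[0.3,18.5,-11,0,0,0,0.3],[0.4,24,-11,0,0,0,0.3],[0.5,29.5,-11,0,0,0,0.3]]' && python3 -m inch '[[0.1,5,0,0,0,0,0.3],[0.2,9.5,0,0,0,0,0.3],[0.2,12,0,0,0,0,0.3],[0.2,12.9,0,0,0,0,0.3],[0.2,12.9,0,0,0,0,0.3],[0.2,12.9,0,0,0,0,0.3]]'
python3 - <<'E'
from h import *
st=arm.observe();im=arm.snapshot("wrist");s=arm.snapshot("side")
import pickle;pickle.dump(st,open("b2.pkl","wb"))
cv2.imwrite("pics/b2.png",np.hstack([cv2.resize(s[200:400,220:400],(432,480)),im[:,140:500]]))
E
```

```text
time: 11.95
eef_pos: [0.4439, 0.1017, 0.2339]
tcp_rot: [0.088, 3.139, 0.0]
wrist_force: [0.8, -0.6, 0.1]
grip_width: 0.0345
gripper_force: 15.0
time: 12.7
eef_pos: [0.4496, 0.2279, 0.233]
tcp_rot: [0.089, 3.14, -0.0]
wrist_force: [0.5, 0.1, -0.3]
grip_width: 0.0341
gripper_force: 15.0
```

View pics/b2.png

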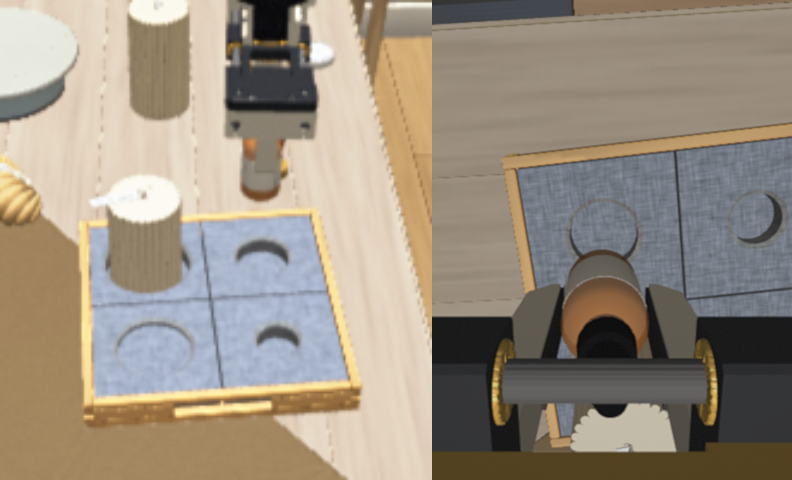

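The bottle is held upright. The wrist view shows its recess at about (311,232), radius about 35 px, and the stamp recess at about (463,218).

```bash
python3 - <<'E'
from h import *
import pickle
st=pickle.load(open("b2.pkl","rb"));W=cam("wrist",st);R=Ro.from_rotvec(st["tcp_rot"]).as_matrix()
for n,u in [("bottle",(311,232)),("stamp",(463,218))]:
    for s in (1,1.02):
        X=plane(W,u,.034);X=W[2]+(X-W[2])*s;print(n,np.round(X[:2],4),np.round(100*R.T@(X-st["eef_pos"]),2))
E
```

```text
bottle [0.4462 0.2277] [ 0.34 -0.05 19.9 ]
bottle [0.4476 0.2276] [ 0.2  -0.05 20.46]
stamp [0.4425 0.3322] [ 1.31 10.37 19.9 ]
stamp [0.4437 0.3342] [ 1.19 10.57 20.46]
```

```bash
python3 -m inch '[[0.2,0,2,0,0,0,0.3],[0.2,0,4,0,0,0,0.3],[0.2,0,6,0,0,0,0.3],[0.2,0,7.5,0,0,0,0.3],[0.2,0,8.3,0,0,0,0.3],[0.2,0,8.8,0,0,0,0.3],[0.2,0,9.1,0,0,0,0.3],[0.2,0,9.1,0,0,0,0.3]]' && python3 -m inch '[[0,0,0.1,0,0,0,0.3],[0,0,0.2,0,0,0,0.3],[0,0,0.3,0,0,0,0.3],[0,0,0.4,0,0,0,0.3],[0,0,0.4,0,0,0,0.3]]'
```

```text
time: 13.8
eef_pos: [0.4476, 0.2289, 0.1419]
tcp_rot: [0.088, 3.14, 0.0]
wrist_force: [0.9, -0.3, -1.1]
grip_width: 0.0343
gripper_force: 15.0
time: 14.42
eef_pos: [0.4479, 0.2289, 0.1387]
tcp_rot: [0.088, 3.139, 0.0]
wrist_force: [-2.2, -1.6, 9.2]
grip_width: 0.0341
gripper_force: 15.0
```

```bash
python3 -m inch '[[0,0,0,0,0,0,0.45],[0,0,0,0,0,0,0.6],[0,0,0,0,0,0,0.6],[0,0,-1,0,0,0,0.6],[0,0,-4,0,0,0,0.6],[0,0,-8,0,0,0,0.6],[0,0,-12,0,0,0,0.6],[0,0,-12,0,0,0,0.6]]' && python3 -m inch '[[0.3,-4,0,0,0,0,0.6],[0.6,-8,0,0,0,0,0.6],[0.9,-12,0,0,0,0,0.6],[1.1,-15.5,0,0,0,0,0.6],[1.1,-16.2,0,0,0,0,0.6],[1.1,-16.2,0,0,0,0,0.6],[1.1,-16.2,0,0,0,0,0.6]]'
python3 - <<'E'
from h import *
st=arm.observe();im=arm.snapshot("wrist");s=arm.snapshot("side")
import pickle;pickle.dump(st,open("s1.pkl","wb"))
cv2.imwrite("pics/s1.png",np.hstack([cv2.resize(s[200:400,220:370],(360,480)),im[:,100:540]]))
E
```

```text
time: 15.42
eef_pos: [0.4482, 0.2292, 0.2617]
tcp_rot: [0.088, 3.136, 0.004]
wrist_force: [0.2, -0.3, -0.4]
grip_width: 0.056
gripper_force: 0.0
time: 16.3
eef_pos: [0.4275, 0.0684, 0.2575]
tcp_rot: [-0.087, -3.14, -0.0]
wrist_force: [0.9, -0.3, -0.9]
grip_width: 0.0555
gripper_force: 0.0
```

View pics/s1.png

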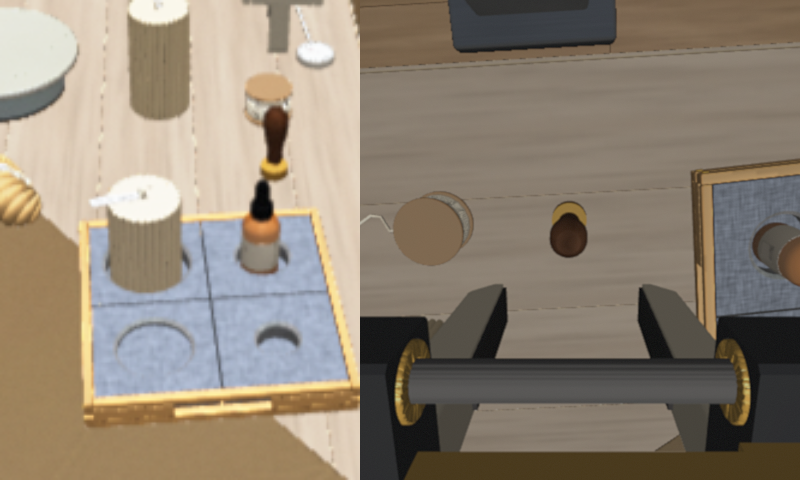

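The bottle stands in its nest. The stamp's handle is at wrist (308,236) with its foot at (309,218), and the spool's top is at (173,231).

```bash
python3 - <<'E'
from h import *
import pickle
st=pickle.load(open("s1.pkl","rb"));W=cam("wrist",st);R=Ro.from_rotvec(st["tcp_rot"]).as_matrix()
for n,u,z in [("stamp top",(308,236),.072),("stamp foot",(309,218),.016),("spool",(173,231),.036)]:
    X=plane(W,u,z);X=W[2]+(X-W[2])*1.015;print(n,np.round(X[:2],4),np.round(100*R.T@(X-st["eef_pos"]),2))
E
```

```text
stamp top [0.4244 0.0662] [ 0.29 -0.24 18.96]
stamp foot [0.4238 0.0665] [ 0.36 -0.22 24.64]
spool [ 0.4238 -0.0365] [ -0.22 -10.5   22.61]
```

```bash
python3 -m inch '[[0.3,-0.2,3,0,0,0,0.6],[0.3,-0.2,6,0,0,0,0.6],[0.3,-0.2,9,0,0,0,0.6],[0.3,-0.2,11.5,0,0,0,0.6],[0.3,-0.2,13,0,0,0,0.6],[0.3,-0.2,13.6,0,0,0,0.6],[0.3,-0.2,13.6,0,0,0,0.6]]' && python3 -m inch '[[0,0,0,0,0,0,0.35],[0,0,0,0,0,0,0.3],[0,0,0,0,0,0,0.2],[0,0,0,0,0,0,0.2],[0,0,0,0,0,0,0.2],[0,0,0,0,0,0,0.2]]' 20 
```

```text
time: 17.27
eef_pos: [0.4245, 0.0661, 0.1221]
tcp_rot: [0.087, 3.14, 0.0]
wrist_force: [0.2, 0.4, -0.3]
grip_width: 0.0555
gripper_force: 0.0
time: 18.02
eef_pos: [0.4244, 0.0659, 0.1219]
tcp_rot: [0.088, 3.14, 0.0]
wrist_force: [-0.1, 0.7, 3.4]
grip_width: 0.0245
gripper_force: 20.0
```

```bash
python3 -m inch '[[0,0,-1.5,0,0,0,0.2],[0,0,-6,0,0,0,0.2],[0,0,-11,0,0,0,0.2],[0,0,-15.5,0,0,0,0.2],[-0.1,5,-15.5,0,0,0,0.2],[-0.2,10.5,-15.5,0,0,0,0.2],[-0.3,16,-15.5,0,0,0,0.2],[-0.4,21.5,-15.5,0,0,0,0.2]]' && python3 -m inch '[[0,3.5,0,0,0,0,0.2],[0,5.3,0,0,0,0,0.2],[0,5.3,0,0,0,0,0.2],[0,5.3,0,0,0,0,0.2],[0,5.3,3,0,0,0,0.2],[0,5.3,5,0,0,0,0.2],[0,5.3,5,0,0,0,0.2]]'
python3 - <<'E'
from h import *
st=arm.observe();im=arm.snapshot("wrist");s=arm.snapshot("side")
import pickle;pickle.dump(st,open("s2.pkl","wb"))
cv2.imwrite("pics/s2.png",np.hstack([cv2.resize(s[200:400,220:370],(360,480)),im[:,100:540]]))
E
```

```text
time: 19.02
eef_pos: [0.44, 0.2822, 0.2778]
tcp_rot: [0.088, 3.14, 0.0]
wrist_force: [0.9, 0.1, -1.6]
grip_width: 0.0248
gripper_force: 20.0
time: 19.9
eef_pos: [0.4431, 0.3324, 0.2254]
tcp_rot: [-0.089, -3.138, 0.002]
wrist_force: [-0.5, -0.8, 0.0]
grip_width: 0.0245
gripper_force: 20.0
```

View pics/s2.png

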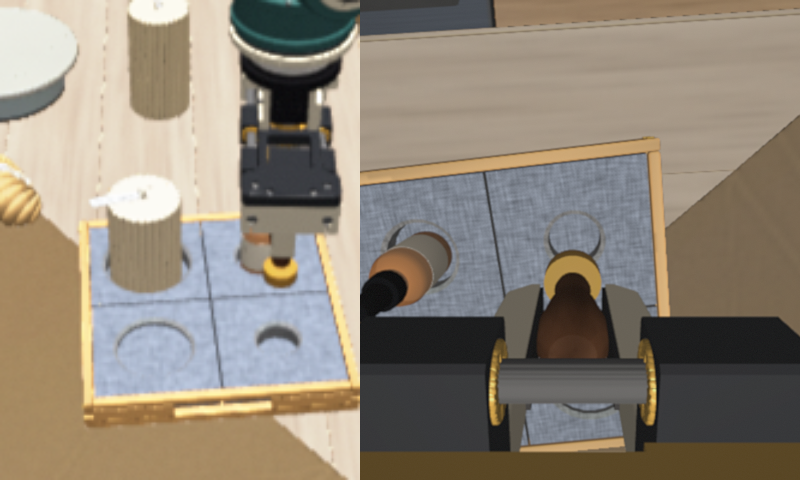

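The stamp is held upright. Its recess is at about (314.5,239), and its foot is centred at about (313,279).

```bash
python3 - <<'E'
from h import *
import pickle
st=pickle.load(open("s2.pkl","rb"));W=cam("wrist",st);R=Ro.from_rotvec(st["tcp_rot"]).as_matrix()
for n,u,z in [("recess",(314.5,239),.034),("foot",(313,278.5),.1195)]:
    X=plane(W,u,z);X=W[2]+(X-W[2])*1.02;print(n,np.round(X[:2],4),np.round(100*R.T@(X-st["eef_pos"]),2))
E
```

```text
recess [0.4439 0.334 ] [-0.11  0.19 19.69]
foot [0.4414 0.3331] [ 0.15  0.07 10.97]
```

```bash
python3 -m inch '[[-0.1,0.15,1,0,0,0,0.2],[-0.1,0.15,3,0,0,0,0.2],[-0.1,0.15,5,0,0,0,0.2],[-0.1,0.15,6.5,0,0,0,0.2],[-0.1,0.15,7.5,0,0,0,0.2],[-0.1,0.15,8.1,0,0,0,0.2],[-0.1,0.15,8.4,0,0,0,0.2],[-0.1,0.15,8.4,0,0,0,0.2]]' && python3 -m inch '[[0,0,0.1,0,0,0,0.2],[0,0,0.2,0,0,0,0.2],[0,0,0.3,0,0,0,0.2],[0,0,0.3,0,0,0,0.2]]'
```

```text
time: 21.0
eef_pos: [0.4445, 0.3348, 0.1429]
tcp_rot: [0.088, 3.14, 0.0]
wrist_force: [-0.8, 0.1, -0.9]
grip_width: 0.0243
gripper_force: 20.0
time: 21.5
eef_pos: [0.4444, 0.3347, 0.1397]
tcp_rot: [-0.088, -3.14, 0.0]
wrist_force: [-0.1, -0.7, -1.5]
grip_width: 0.0247
gripper_force: 20.0
```

```bash
python3 -m inch '[[0,0,0.1,0,0,0,0.2],[0,0,0.2,0,0,0,0.2],[0,0,0.25,0,0,0,0.2],[0,0,0.25,0,0,0,0.2]]'
```

```text
time: 22.0
eef_pos: [0.4447, 0.3348, 0.1379]
tcp_rot: [0.088, 3.14, 0.001]
wrist_force: [-1.6, -1.5, 3.9]
grip_width: 0.0247
gripper_force: 20.0
```

```bash
python3 -m inch '[[0,0,0,0,0,0,0.35],[0,0,0,0,0,0,0.45],[0,0,-1,0,0,0,0.45],[0,0,-4,0,0,0,0.45],[0,0,-8,0,0,0,0.45],[0,0,-12,0,0,0,0.5],[0,-4,-12,0,0,0,0.6],[0,-9.5,-12,0,0,0,0.8]]' && python3 -m inch '[[0,-5.5,0,0,0,0,0.8],[0,-11,0,0,0,0,0.8],[0,-16.5,0,0,0,0,0.8],[0,-22,0,0,0,0,0.8],[0,-27,0,0,0,0,0.8],[0,-27.7,0,0,0,0,0.8],[0,-27.7,0,0,0,0,0.8],[0,-27.7,0,0,0,0,0.8]]'
python3 - <<'E'
from h import *
st=arm.observe();im=arm.snapshot("wrist");s=arm.snapshot("side")
import pickle;pickle.dump(st,open("k1.pkl","wb"))
cv2.imwrite("pics/k1.png",np.hstack([cv2.resize(s[200:400,220:370],(360,480)),im[:,100:540]]))
E
```

```text
time: 23.0
eef_pos: [0.4389, 0.2394, 0.2582]
tcp_rot: [0.085, 3.14, 0.001]
wrist_force: [-0.0, -0.6, 0.3]
grip_width: 0.0615
gripper_force: 0.0
time: 24.0
eef_pos: [0.4237, -0.0358, 0.2574]
tcp_rot: [0.086, 3.14, 0.0]
wrist_force: [-0.8, 0.6, -0.2]
grip_width: 0.0746
gripper_force: 0.0
```

View pics/k1.png

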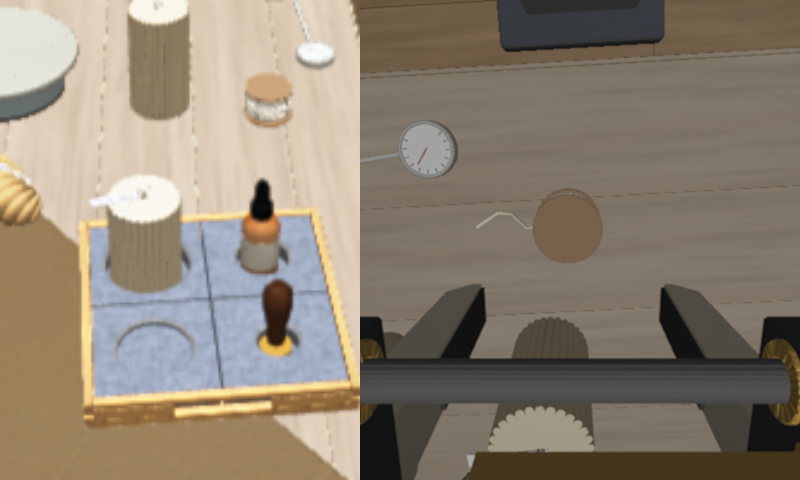

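The stamp stands in its nest and the spool's top is at wrist (308,228). That was my 15th picture, one over the limit of 14, so I'll view no more and rely on numbers from here.

```bash
python3 - <<'E'
from h import *
import pickle
st=pickle.load(open("k1.pkl","rb"));W=cam("wrist",st);R=Ro.from_rotvec(st["tcp_rot"]).as_matrix()
for n,u,z in [("spool",(308,228),.036)]:
    X=plane(W,u,z);X=W[2]+(X-W[2])*1.02;print(n,np.round(X[:2],4),np.round(100*R.T@(X-st["eef_pos"]),2))
E
```

```text
spool [ 0.4239 -0.0386] [-0.03 -0.28 22.75]
```

```bash
python3 -m inch '[[0,-0.2,4,0,0,0,0.8],[0,-0.2,8,0,0,0,0.8],[0,-0.2,11,0,0,0,0.8],[0,-0.2,13.5,0,0,0,0.8],[0,-0.2,15,0,0,0,0.8],[0,-0.2,15.9,0,0,0,0.8],[0,-0.2,16.2,0,0,0,0.8],[0,-0.2,16.2,0,0,0,0.8]]' && python3 -m inch '[[0,0,0,0,0,0,0.6],[0,0,0,0,0,0,0.55],[0,0,0,0,0,0,0.5],[0,0,0,0,0,0,0.45],[0,0,0,0,0,0,0.45],[0,0,0,0,0,0,0.45]]' 12 
```

```text
time: 25.1
eef_pos: [0.4237, -0.0387, 0.0957]
tcp_rot: [0.088, 3.14, -0.0]
wrist_force: [-0.3, -0.6, 0.7]
grip_width: 0.0744
gripper_force: 0.0
time: 25.85
eef_pos: [0.4236, -0.0387, 0.0955]
tcp_rot: [0.088, 3.14, -0.0]
wrist_force: [-1.2, -0.4, 4.6]
grip_width: 0.0513
gripper_force: 12.0
```

```bash
python3 -m inch '[[0,0,-1.5,0,0,0,0.45],[0,0,-6,0,0,0,0.45],[0,0,-11.5,0,0,0,0.45],[0,0,-16.5,0,0,0,0.45],[-1,4,-16.5,0,0,0.17,0.45],[-2.4,9,-16.5,0,0,0.34,0.45],[-3.8,14,-16.5,0,0,0.51,0.45],[-3.8,14,-16.5,0,0,0.51,0.45]]'
python3 - <<'E'
from h import *
st=arm.observe();R=Ro.from_rotvec(st["tcp_rot"]).as_matrix()
d=np.array([.549,.3395,st["eef_pos"][2]])-st["eef_pos"];print(R.T@d*100)
G=np.column_stack([[-.054,.9985,0],[.9985,.054,0],[0,0,-1]])
print(Ro.from_matrix(R.T@G).as_rotvec())
E
```

```text
time: 26.85
eef_pos: [0.4695, 0.1015, 0.2606]
tcp_rot: [-0.877, -3.016, -0.0]
wrist_force: [-0.1, -0.0, -0.8]
grip_width: 0.0514
gripper_force: 12.0
[6.05211898e+00 2.43545828e+01 3.36358067e-03]
[-3.59323011e-04 -6.21919610e-04  9.50806617e-01]
```

```bash
python3 -m inch '[[1.2,4.8,0,0,0,0.16,0.45],[2.4,9.6,0,0,0,0.33,0.45],[3.6,14.4,0,0,0,0.5,0.45],[4.8,19.2,0,0,0,0.67,0.45],[5.8,23.2,0,0,0,0.83,0.45],[6.1,24.4,0,0,0,0.95,0.45],[6.1,24.4,0,0,0,0.95,0.45],[6.1,24.4,0,0,0,0.95,0.45]]'
python3 - <<'E'
from h import *
st=arm.observe();R=Ro.from_rotvec(st["tcp_rot"]).as_matrix();W=cam("wrist",st);im=arm.snapshot("wrist")
print(st["eef_pos"],R[:,1],proj(W,[.549,.3395,.034]),proj(W,[.549,.3395+.034,.034]))
g=cv2.cvtColor(im,cv2.COLOR_BGR2GRAY);cv2.imwrite("pics/k2.png",im)
print(R.T@(np.array([.549,.3395,0.124])-st["eef_pos"])*100)
# far rim of the recess: column/row intensity profile along +y through the centre
for y in (.365,.368,.370,.371,.372,.373,.374,.375,.376,.377,.379,.382):
    v=[]
    for x in np.arange(.543,.556,.001):
        # arc at radius r=y-.3395 about nest centre
        p=proj(W,[x,.3395+np.sqrt((y-.3395)**2-(x-.549)**2),.034]);v.append(g[int(round(p[1])),int(round(p[0]))])
    print(y,np.round(np.mean(v)),end="; ")
E
```

```text
time: 27.85
eef_pos: [0.5486, 0.3366, 0.2606]
tcp_rot: [2.156, 2.285, 0.0]
wrist_force: [0.3, -0.1, 0.0]
grip_width: 0.0513
gripper_force: 12.0
[0.54857779 0.33658941 0.2606483 ] [9.98332119e-01 5.77318816e-02 1.03217921e-04] [312.32372512 225.25715324] [314.92894599 180.1185517 ]
[ 0.28953575  0.05754379 13.66480673]
0.365 130.0; 0.368 132.0; 0.37 132.0; 0.371 130.0; 0.372 124.0; 0.373 121.0; 0.374 121.0; 0.375 125.0; 0.376 126.0; 0.377 130.0; 0.379 127.0; 0.382 134.0;
```

The far rim of the spool recess shows at y ≈ 0.3735, which fits a centre at y ≈ 0.3395. I'll descend there.

```bash
python3 -m inch '[[0.2,0,3,0,0,0,0.45],[0.2,0,6,0,0,0,0.45],[0.2,0,9,0,0,0,0.45],[0.2,0,11,0,0,0,0.45],[0.2,0,12.3,0,0,0,0.45],[0.2,0,13,0,0,0,0.45],[0.2,0,13.3,0,0,0,0.45],[0.2,0,13.3,0,0,0,0.45]]' && python3 -m inch '[[0,0,0.1,0,0,0,0.45],[0,0,0.2,0,0,0,0.45],[0,0,0.3,0,0,0,0.45],[0,0,0.4,0,0,0,0.45],[0,0,0.4,0,0,0,0.45]]'
```

```text
time: 28.9
eef_pos: [0.5487, 0.3397, 0.1277]
tcp_rot: [2.159, 2.282, 0.001]
wrist_force: [-0.6, -0.8, -1.3]
grip_width: 0.051
gripper_force: 12.0
time: 29.52
eef_pos: [0.5485, 0.3396, 0.1231]
tcp_rot: [-2.16, -2.282, 0.0]
wrist_force: [-0.6, 0.1, -1.3]
grip_width: 0.0513
gripper_force: 12.0
```

```bash
python3 -m inch '[[0,0,0.05,0,0,0,0.45],[0,0,0.1,0,0,0,0.45],[0,0,0.1,0,0,0,0.45]]'
```

```text
time: 29.9
eef_pos: [0.5485, 0.3397, 0.1225]
tcp_rot: [2.16, 2.282, 0.0]
wrist_force: [-1.6, -1.8, 3.5]
grip_width: 0.0515
gripper_force: 12.0
```

Contact came at exactly the recess floor height. Release and lift.

```bash
python3 -m inch '[[0,0,0,0,0,0,0.6],[0,0,0,0,0,0,0.72],[0,0,0,0,0,0,0.72],[0,0,-1,0,0,0,0.72],[0,0,-4,0,0,0,0.72],[0,0,-9,0,0,0,0.72],[0,0,-14,0,0,0,0.72],[0,0,-17,0,0,0,0.72]]' && python3 -m inch '[[-3,-1,-2,0,0,0,0.72],[-5,-2,-4,0,0,0,0.72],[-5,-2,-5,0,0,0,0.72],[-5,-2,-5,0,0,0,0.72],[-5,-2,-5,0,0,0,0.72]]'
python3 - <<'E'
from h import *
st=arm.observe();W=cam("wrist",st);im=arm.snapshot("wrist");D=cam("side");s=arm.snapshot("side");s0=cv2.imread("pics/side0.png");S=cam("scene");c=arm.snapshot("scene");c0=cv2.imread("pics/scene0.png")
def blobs(im,lo,hi,amin,box=None):
    h=cv2.inRange(cv2.cvtColor(im,cv2.COLOR_BGR2HSV),lo,hi)
    n,_,t,ce=cv2.connectedComponentsWithStats(h);return [(t[i].tolist(),np.round(ce[i],1).tolist()) for i in range(1,n) if t[i][4]>amin]
# expected vs seen colour at expected top discs (BGR) in wrist view
for n,X in dict(spool=[.5485,.3395,.063],pillar=[.556,.231,.111],bottle=[.448,.2285,.121],stamp=[.4445,.3345,.098]).items():
    p=proj(W,X);q=proj(D,X);r=proj(S,X)
    a=lambda I,p:I[int(p[1])-1:int(p[1])+3,int(p[0])-2:int(p[0])+3].mean((0,1)).round() if 2<p[1]<476 and 2<p[0]<636 else None
    print(n,np.round(p),a(im,p),"side",np.round(q),a(s,q),"scene",np.round(r),a(c,r))
# bystanders moved?
for n,(I,J) in dict(side_tall=(s,s0),).items():
    d=cv2.absdiff(I[165:240,265:310],J[165:240,265:310]);print("clover/tall diff side",d.mean())
d=cv2.absdiff(c[200:310,345:420],c0[200:310,345:420]);print("scene diff",d.mean())
p=proj(W,[.5485,.3395,.063])
hs=cv2.cvtColor(im,cv2.COLOR_BGR2HSV);print(p,blobs(im,(5,70,60),(22,180,220),400))
E
```

```text
time: 30.9
eef_pos: [0.5486, 0.3397, 0.2961]
tcp_rot: [2.159, 2.281, 0.005]
wrist_force: [0.8, -0.2, -0.6]
grip_width: 0.0668
gripper_force: 0.0
time: 31.52
eef_pos: [0.5314, 0.2891, 0.3413]
tcp_rot: [-2.159, -2.282, 0.002]
wrist_force: [-0.1, -1.1, -0.5]
grip_width: 0.0669
gripper_force: 0.0
spool [335. 158.] [ 87. 113. 137.] side [284. 334.] [128. 172. 211.] scene [288. 160.] [ 91. 118. 146.]
pillar [339. 300.] [158. 175. 182.] side [280. 281.] [205. 218. 222.] scene [307. 160.] [161. 176. 188.]
bottle [201. 301.] [70. 79. 84.] side [331. 276.] [ 93. 103. 112.] scene [270. 167.] [103.  97.  98.]
stamp [202. 160.] [28. 40. 60.] side [336. 318.] [37. 56. 92.] scene [254. 158.] [57. 75. 96.]
clover/tall diff side 50.59654320987654
scene diff 6.036080808080808
[335.47072739 158.14281127] [([0, 0, 87, 236, 16498], [36.9, 108.1]), ([144, 0, 496, 349, 88485], [453.6, 128.4]), ([306, 126, 61, 61, 2916], [336.3, 156.1]), ([192, 143, 23, 28, 467], [203.4, 157.2]), ([200, 259, 40, 33, 707], [221.5, 272.0]), ([233, 312, 80, 13, 625], [271.9, 320.5]), ([101, 339, 41, 87, 1698], [117.1, 382.2]), ([483, 339, 42, 87, 1723], [507.3, 382.4]), ([183, 443, 457, 37, 13825], [426.8, 464.0])]
```

The spool disc reads as round and level at (336,156), where (335,158) was expected. The pillar and stamp tops also match their expected pixels. The bottle's cap pixel was inconclusive here, but it was seen standing after release. Handing in.

```bash
python3 -c "
from workcell import arm
print(arm.hand_in())"
```

```text
the job is handed in; nothing more can be done
None
```

I packed the candle, dropper bottle, stamp and spool upright in their nests, each released only after contact at its recess floor height, left the other two candles alone, and handed the job in at about 32 s (no verdict was returned); I viewed 15 pictures, one over the limit of 14.

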